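# Flip a shoe heel piece over with a spatula

### The arm

A 6-joint arm with a two-finger parallel gripper is mounted at the origin on the work surface. World frame = base frame: x ahead of the robot, y to its left, z up, the work surface at z = 0. Lengths are in m, angles in rad, forces in N, time in s.
With the tool pointing down it reaches from about 0.375 to 0.9 m from the base axis. Payload 3.1 kg.
Tool frame: the origin (TCP) lies midway between the tips of the shut fingers; the grasp point (between the pads) lies 19 mm behind it (robot.grip_depth is the distance from the TCP to the grasp point, in m); z points along the fingers, y is the direction in which the jaws open and shut (so a half turn about z gives the same grasp; the last joint's range is limited). The gripper opens to 87 mm and grips with 3 to 60 N. Pads are 19 mm wide; open, the fingers measure 117 mm over their backs; the gripper's body (75 mm by 190 mm) begins 51 mm behind the grasp point.
Start: joints at [1.131, 0.527, 1.433, -0, 1.181, -0.178], TCP at [0.162, 0.604, 0.223] pointing down, gripper open.
Joint ranges: [-3.08, 3.08], [-0.75, 2.2], [0.22, 2.44], [-1.43, 4.57], [0, 2.65], [-2.85, 2.85]. Speed limits (rad/s): [2.79, 2.79, 3.14, 3.14, 3.14, 3.14].

### API

Orientations are given as a unit quaternion [x, y, z, w].
In Python, from rig import robot gives the robot as it stands.
- The arm moves only by the tool carry_out, never from a script. Its arguments are lists of equal length, an entry for each row: "dr": the turn, a rotation vector about the world's x, y, z in rad, a list of three; "translation": the shift along the world's x, y, z in cm, a list of three; "grip": the opening, from 0 (shut) to 1 (fully open). A call has 1 to 20 rows; each row is the pose to reach, as a shift and turn from the pose commanded when the call began; what a row does not reach only later rows make up. A row lasts 1/12 s, in which the tool goes at most 41.7 mm and 7.16 degrees, less where a joint would pass 70% of its speed; a pose out of reach is approached as far as the arm can. A call with a gripper value outside its range is refused whole. The fingers move at their own pace and stop on an object; "newtons" is the grip in N (left out, the last holds). Time passes only in rows, so rows that repeat a pose let the fingers close. It gives the time, the measured TCP pose, the force and the opening at its end, in the units of the state.
- robot.get_obs(): the state, without advancing time (a new reading comes with each control period).
- robot.camera(name): name is "scene" or "top" or "wrist"; returns a dict with "color" (400x640x3 uint8, blue, green, red), "camera_matrix" (3x3 intrinsics, pixels), "dist_coeffs" ([k1, k2, p1, p2, k3] as OpenCV has them; the pictures are not rectified), "T" (4x4, takes a point from camera to world coordinates). Camera axes: x right, y down, z forward; pixel columns grow to the right and rows downward; lengths in m; the calibration is good to about 2 mm. A picture is of the moment at which its call begins. There is no depth.
- robot.hand_in(): hands the job in, once; it reports no verdict.
The state is a dict: "time": time; "q": joint angles; "joint_velocities": joint speeds; "joint_torque": joint torques, N m; "position": TCP position; "tool_rot": TCP orientation; "ft_force": force on the tool from outside, world axes, zero at the start; "moment": the same for the moment, N m; "grip_width": finger opening in m.
Only numpy, scipy, OpenCV 4.12 (cv2) and the standard library are available. Lean on these libraries where they do the work, as an engineer would, in place of code of your own. Each camera call takes 0.05 s, during which the arm holds its last target. There are 200 camera calls.

### The job

Pick up the red-handled spatula from its wooden rest and slide its blade along the groove of the turning board, lightly pressed on the groove's floor all the way, until it is well under the notched end of the black heel piece (by at least 20 mm) and the piece is up against the step. Then flip the piece with one quick turn of the wrist so that it goes over the step onto the raised cork pad and lies there flat with its orange side up, and lay the spatula back on its rest as it was. Press gently (never over 10 N), do not touch the heel piece with the fingers, and leave everything else on the bench where it is.

Things in the scene. Friction and masses are not known exactly. Their poses are not given: they have to be found in the camera images.
- board: turning board, 230 (x) x 150 (y) mm: aluminium deck, x -115 to 0, top 14 mm above the origin; cork pad, x 0 to 115, top 20 mm above it, so an upright 6 mm step along y at x = 0. A groove 38 mm wide runs along y = 0 down the deck's whole length to the step; its dark floor plate lies 1 to 8 mm below the deck, differing each time, not measured. Origin: centre of underside; +x away from the robot
- pad (a point): point on the top of the cork pad, 40 mm beyond the step, on the board's centre line (axes as the board's). Lifted by the blade the heel piece swings up about its straight edge at the step; it can stand on that 14 mm edge or lean on the blade, so follow through forwards until it falls over
- heel: heel piece, 60 g, 64 (x) x 60 (y) x 14 mm, loose, across the groove. Black rubber plate 10 mm thick, x -32 to 32, narrowing to 42 mm wide at its -x end, straight at +x, on a 4 mm orange layer covering x -18 to 32: so at the -x end, towards the robot, is a notch 14 mm deep, 4 mm high. Origin: centre of the orange underside; z points from orange to black (down once flipped)
- spatula: spatula, 100 g, rigid, 180 mm long (x), underside all in one plane (z 0). Red handle x -60 to 35, 18 mm wide (y), 22 high, flat upright sides; brass neck; flat steel blade x 60 to 120, 30 wide, 2 thick. Origin: on the underside, below the place to grip, 120 mm behind the blade's front edge; z up
- blade_tip (a point): middle of the blade's front edge, at its underside (axes as the spatula's). Held about 20 to 30 degrees nose-down and sliding on the groove's floor, the blade lifts the heel piece's end and slips under it; held flatter or too high its edge catches on the piece and the force rises fast. Pressed on the floor it gives about 8 N per mm
- rest: wooden spatula rest, fixed, x along the spatula. Foot 200 x 70 mm, 6 thick; front block under the blade, x 70 to 115, 70 wide, rear block under the handle's end, x -64 to -40, 50 wide, tops 28 mm above the origin; between them the handle stands free for the fingers. Origin: on the underside, below the spatula's origin when it lies in place
- rest_place (a point): where the spatula's origin belongs, on the level of the block tops (axes as the rest's; spatula x along rest x)
- shoe: black shoe, 270 mm long, loose; leave it alone
- glue_can: yellow can, 84 mm across, 100 mm high, loose; leave it alone
- blue_cup: blue cup, 84 mm across, 100 mm high, loose; leave it alone
- polish_tin: flat brass tin, 72 mm across, 24 mm high, loose; leave it alone
- hammer: hammer lying on the bench, loose; leave it alone
- brush: brush lying on the bench, loose; leave it alone
- nail_box: small cardboard box of nails, 90 x 70 x 30 mm, loose; leave it alone

How it is judged:
On the way, in this order (a step that is already met when the one before it is completed fails the run):
1. the spatula is lifted off its rest, in the gripper (contact force between spatula and rest below 0.05 N and contact force between spatula and the fingers above 2 N and z of spatula in the frame of rest_place above 0.02 m), for 0.2 s.
2. the blade, pressed on the groove's floor, is well under the heel piece, which is still black side up and up against the step (contact force between spatula and board above 1.5 N and contact force between spatula and heel above 0.1 N and x of heel in the frame of board above -0.039 m and angle between heel's own z axis and vertical below 0.5 rad and x of blade_tip in the frame of heel above -0.014 m and z of blade_tip in the frame of board below 0.0145 m), for 0.15 s.
3. the heel piece is up on its straight edge while the spatula turns quickly (over 0.5 rad/s) and pushes it (angle between heel's own z axis and vertical between 0.6 and 2.2 rad and angular speed of spatula above 0.5 rad/s and contact force between spatula and heel above 0.05 N), for 0.02 s.
4. the heel piece lies flat on the cork pad, orange side up (angle between heel's own z axis and vertical above 3.04 rad and contact force between heel and board above 0.1 N and linear speed of heel below 0.02 m/s), for 0.2 s.
At the end, for the whole second after the job is handed in: the heel piece lies flat (within 6 degrees), still, on the cork pad, orange up, its centre 12 to 100 mm beyond the step and within 60 mm of the centre line; the spatula lies level (7 degrees) and still on its rest, origin within 15 mm of its place, pointing as before (0.2 rad) (all of step 4 and x of heel in the frame of board between 0.012 and 0.1 m and y of heel in the frame of board between -0.06 and 0.06 m and angle between spatula's own z axis and vertical below 0.12 rad and distance between spatula and rest_place below 0.015 m and angle between the x axis of spatula and the x axis of rest, either way round below 0.2 rad and x of blade_tip in the frame of rest above 0.06 m and contact force between spatula and rest above 0.3 N and linear speed of spatula below 0.02 m/s); the robot touches nothing.
It fails at once if the fingers touch the heel piece (contact force between heel and the fingers above 0.3 N).
It fails at once if the spatula presses on the board with more than 10 N (contact force between spatula and board above 10 N).
It fails at once if the spatula pushes the heel piece with more than 10 N (contact force between spatula and heel above 10 N).
It fails at once if a bystander is moved by more than 15 mm (distance of any of shoe, glue_can, blue_cup, polish_tin, hammer, brush, nail_box from where it was at the start of the episode above 0.015 m).
It also fails if it takes over 67 s, if anything falls off the work surface, if the arm or the gripper's body presses on something with over 40 N, if the wrist force passes 120 N, or if a joint passes its speed limit or range.

## Working session

There is one attempt and no reset: what is moved stays moved. The work goes in short steps, Python scripts to look and compute and a tool call to move; the robot and the scene stay as the last step left them, time stands still between calls to the robot, and variables do not carry over. Pictures are saved under pics/ and viewed, about 8 in all and at most 12, crops included, and the job is handed in when it is done.

Besides the shell and the picture viewer there is one more tool, called after "Emit:" by a JSON object that holds its "op" and its "data", one argument or row to a line. carry_out: Moves the arm, as the interface text tells. Its arguments: {"type":"object","properties":{"dr":{"type":"array"},"translation":{"type":"array"},"grip":{"type":"array"},"newtons":{"type":"number"}},"required":["dr","translation","grip"]}

```bash
mkdir -p pics; ls
python3 - <<'E'
from rig import robot
import cv2,json
o=robot.get_obs(); print(o)
for n in("top","scene"):
    c=robot.camera(n); cv2.imwrite(f"pics/{n}1.png",c["color"]); print(n,c["camera_matrix"],c["dist_coeffs"],c["T"])
E
```

```text
pics
{'time': 0.0, 'q': array([ 1.13048651e+00,  5.28449906e-01,  1.43390763e+00, -1.60838933e-05,
        1.18138824e+00, -1.78497786e-01]), 'joint_velocities': array([-3.51350674e-04,  6.77655587e-05,  1.38543065e-03, -5.92096158e-04,
        3.04386703e-04, -2.72697653e-04]), 'joint_torque': array([-1.94663895e-03, -4.40050435e+01, -1.76592332e+01,  6.31837081e-02,
        5.83371834e-02, -1.53291844e-04]), 'position': array([0.16142617, 0.60303339, 0.22157993]), 'tool_rot': array([ 1.30529351e-01,  9.91443861e-01, -1.02770609e-03, -3.20719758e-04]), 'ft_force': array([-0.19663106, -0.98902085, -0.12249862]), 'moment': array([-0.01268423, -0.04191516,  0.03408811]), 'grip_width': 0.08682313428597911}
top [[387.45458187   0.         323.38362641]
 [  0.         387.45458187 202.09353161]
 [  0.           0.           1.        ]] [-0.03244763  0.          0.          0.          0.        ] [[-0.0262743  -0.97831951  0.20542785  0.34338588]
 [-0.99964181  0.02466665 -0.01038335 -0.00548317]
 [ 0.00509101 -0.20562708 -0.97861718  1.0860738 ]
 [ 0.          0.          0.          1.        ]]
scene [[453.3887245    0.         320.79510254]
 [  0.         453.3887245  195.65709219]
 [  0.           0.           1.        ]] [-0.08363728  0.          0.          0.          0.        ] [[ 0.75470693  0.52215435 -0.3972056   1.09463091]
 [ 0.65605835 -0.59861995  0.45961026 -0.57413894]
 [ 0.0022123  -0.6074611  -0.79434635  1.04695651]
 [ 0.          0.          0.          1.        ]]
```

View pics/top1.png

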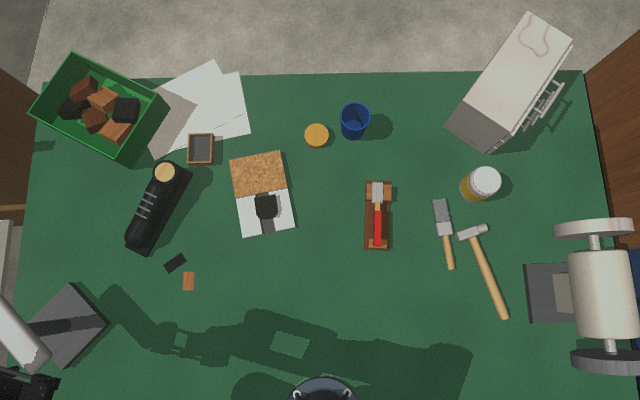

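View pics/scene1.png

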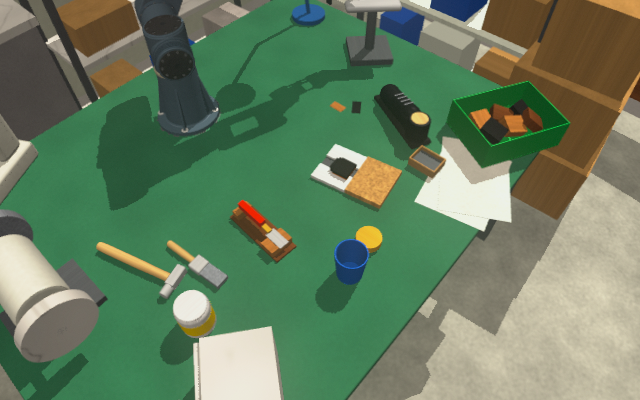

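The top view shows the board around (263,195), with the heel at (265,206), and the rest with the spatula around (378,215), blade end at (378,187). I'll enlarge both.

Run:
```python
import cv2,numpy as np
a=cv2.imread("pics/top1.png")
b=np.hstack([cv2.resize(a[145:245,222:302],None,fx=5,fy=5,interpolation=cv2.INTER_CUBIC),cv2.resize(a[170:270,345:415],None,fx=5,fy=5,interpolation=cv2.INTER_CUBIC)])
cv2.imwrite("pics/crop1.png",b)
```

```text
(no output)
```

View pics/crop1.png

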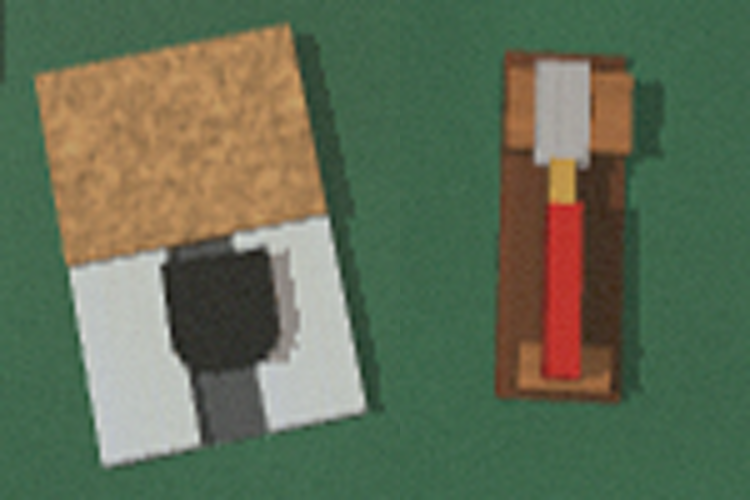

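```bash
cat > h.py <<'E'
import numpy as np,cv2
from rig import robot
from scipy.spatial.transform import Rotation as R
def ray(c,px,z):
    p=cv2.undistortPoints(np.array(px,float).reshape(-1,1,2),c["camera_matrix"],np.array(c["dist_coeffs"])).reshape(-1,2)
    T=np.array(c["T"]);d=np.c_[p,np.ones(len(p))]@T[:3,:3].T;o=T[:3,3]
    return o+d*((np.broadcast_to(z,len(p))-o[2])/d[:,2])[:,None]
def proj(c,P):
    T=np.linalg.inv(np.array(c["T"]));r=cv2.Rodrigues(T[:3,:3])[0]
    return cv2.projectPoints(np.array(P,float),r,T[:3,3],c["camera_matrix"],np.array(c["dist_coeffs"]))[0].reshape(-1,2)
E
python3 - <<'E'
from h import *
from scipy.optimize import least_squares
c=robot.camera("top")
f=lambda l,ox,oy,off=0:[((x-off+.5)/5-.5+ox,(y+.5)/5-.5+oy) for x,y in l]
px=f([(36,74),(290,23),(327,215),(65,267),(367,411),(104,466)],222,145)
m=np.array([(.115,.075,.02),(.115,-.075,.02),(0,-.075,.02),(0,.075,.02),(-.115,-.075,.014),(-.115,.075,.014)])
def pts(p,m): return np.c_[m[:,:2]@np.array([[np.cos(p[2]),np.sin(p[2])],[-np.sin(p[2]),np.cos(p[2])]])+p[:2],m[:,2]]
s=least_squares(lambda p:(proj(c,pts(p,m))-px).ravel(),[.4,.15,.2]);print("board",s.x,s.fun.reshape(-1,2).round(2).tolist())
b=s.x
px2=f([(537,61),(590,62),(548,205),(583,205),(543,378),(580,378),(537,163),(590,165)],345,170,400)
ms=np.array([(.12,.015,.03),(.12,-.015,.03),(.035,.009,.05),(.035,-.009,.05),(-.06,.009,.05),(-.06,-.009,.05),(.06,.015,.03),(.06,-.015,.03)])
s=least_squares(lambda p:(proj(c,pts(p,ms))-px2).ravel(),[.4,-.1,0]);print("spat",s.x,s.fun.reshape(-1,2).round(2).tolist())
h=f([(163,261),(268,249),(282,350),(180,358),(258,371),(195,372)],222,145)
H=ray(c,h,.028); d=H[:,:2]-b[:2]; ca,sa=np.cos(b[2]),np.sin(b[2]); print("heel in board",np.c_[d@[ca,sa],d@[-sa,ca]].round(4).tolist())
# second check: project model into scene
c2=robot.camera("scene"); im=c2["color"].copy()
for P in (pts(b,m),pts(s.x,ms)):
    for q in proj(c2,P): cv2.circle(im,tuple((q*8).round().astype(int)),12,(255,0,255),-1,cv2.LINE_AA,3)
cv2.imwrite("pics/sc2.png",cv2.resize(im[140:270,220:410],None,fx=4,fy=4,interpolation=cv2.INTER_CUBIC))
E
```

```text
board [0.59939015 0.15851866 0.18179068] [[-0.26, 0.26], [0.11, 0.25], [0.14, -0.42], [0.3, -0.2], [0.07, 0.06], [-0.36, 0.06]]
spat [ 0.49954014 -0.16137241 -0.07681636] [[0.12, -0.09], [0.14, 0.24], [0.3, -0.51], [-0.11, -0.18], [0.45, -0.25], [-0.24, 0.08], [-0.4, 0.3], [-0.26, 0.45]]
heel in board [[-0.0104, 0.0202], [-0.0157, -0.0386], [-0.0738, -0.0358], [-0.0666, 0.0203], [-0.0827, -0.0207], [-0.0761, 0.0136]]
```

View pics/sc2.png

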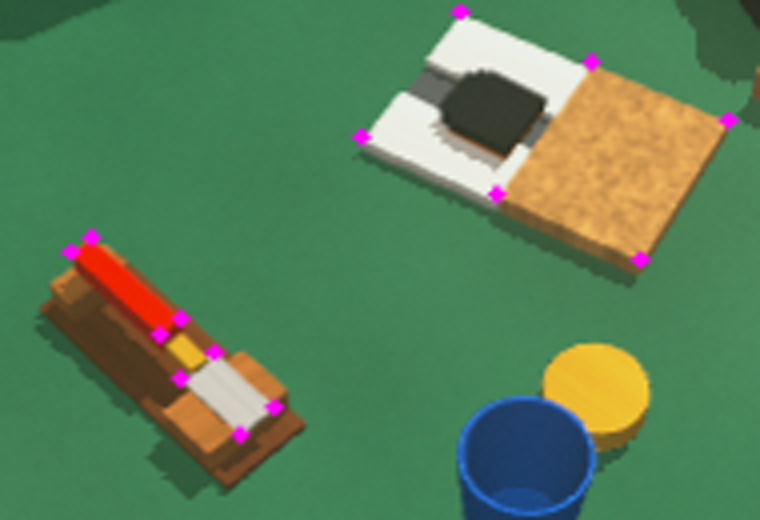

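The magenta model points land on the corners in both views, to within 2 mm. The heel sits about 13 mm short of the step and roughly 9 mm to the right of centre. Next I move above the spatula.

Emit:
{"op": "carry_out", "data": {
  "dr": [
    [0, 0, 0.1],
    [0, 0, 0.185],
    [0, 0, 0.185],
    [0, 0, 0.185],
    [0, 0, 0.185],
    [0, 0, 0.185],
    [0, 0, 0.185],
    [0, 0, 0.185],
    [0, 0, 0.185],
    [0, 0, 0.185],
    [0, 0, 0.185],
    [0, 0, 0.185],
    [0, 0, 0.185],
    [0, 0, 0.185],
    [0, 0, 0.185],
    [0, 0, 0.185],
    [0, 0, 0.185],
    [0, 0, 0.185],
    [0, 0, 0.185],
    [0, 0, 0.185]
  ],
  "translation": [
    [3, -3, 0],
    [6, -6, 0],
    [9, -10, 0],
    [12, -14, 0],
    [15, -18, 0],
    [18, -22, 0],
    [21, -26, 0],
    [24, -30, 0],
    [27, -34, 0],
    [29, -38, 0],
    [30, -42, 0],
    [31, -46, 0],
    [32, -50, 0],
    [33, -54, 0],
    [33.75, -58, -2],
    [33.75, -62, -4],
    [33.75, -66, -6],
    [33.75, -70, -8],
    [33.75, -74, -10],
    [33.75, -76.5, -11]
  ],
  "grip": [1, 1, 1, 1, 1, 1, 1, 1, 1, 1, 1, 1, 1, 1, 1, 1, 1, 1, 1, 1],
  "newtons": 50
}}

```text
time: 1.87
position: [0.498, -0.1132, 0.1341]
tool_rot: [0.038, 0.999, -0.0, 0.0]
ft_force: [0.7, -0.0, -0.2]
grip_width: 0.0869
```

Emit:
{"op": "carry_out", "data": {
  "dr": [
    [0, 0, 0],
    [0, 0, 0],
    [0, 0, 0]
  ],
  "translation": [
    [0, 0, 0],
    [0, 0, 0],
    [0, 0, 0]
  ],
  "grip": [0.6, 0.6, 0.6]
}}

```text
time: 2.12
position: [0.4977, -0.111, 0.1347]
tool_rot: [0.039, 0.999, 0.0, -0.001]
ft_force: [-0.4, 1.2, 0.3]
grip_width: 0.0743
```

Run:
```python
from h import *
o=robot.get_obs();print(o["position"],R.from_quat(o["tool_rot"]).as_matrix().round(3).tolist(),o["ft_force"])
c=robot.camera("wrist");cv2.imwrite("pics/w1.png",c["color"])
P=np.array([(.12,.015,.03),(.12,-.015,.03),(.035,.009,.05),(.035,-.009,.05),(-.06,.009,.05),(-.06,-.009,.05)])
a=-.0768;W=np.c_[P[:,:2]@np.array([[np.cos(a),np.sin(a)],[-np.sin(a),np.cos(a)]])+[.49954,-.16137],P[:,2]]
print(proj(c,W).round(1).tolist())
```

```text
[ 0.49772477 -0.11104752  0.13468303] [[-0.997, 0.078, -0.001], [0.078, 0.997, 0.001], [0.001, 0.001, -1.0]] [-0.417008    1.1873986   0.32730658]
[[293.7, 314.1], [266.0, 314.1], [282.2, 250.1], [262.9, 250.1], [277.4, 147.1], [256.1, 147.1]]
```

View pics/w1.png

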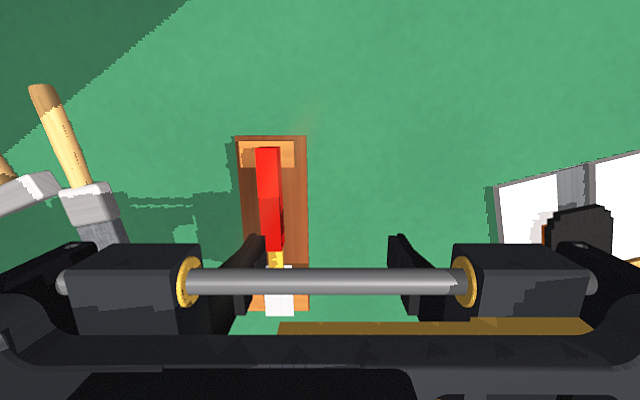

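The wrist view confirms the spatula pose: the handle spans columns 257–283 and rows 147–250, as predicted. Next I shift sideways, descend and grip.

Emit:
{"op": "carry_out", "data": {
  "dr": [
    [0, 0, 0],
    [0, 0, 0],
    [0, 0, 0],
    [0, 0, 0],
    [0, 0, 0],
    [0, 0, 0],
    [0, 0, 0],
    [0, 0, 0],
    [0, 0, 0],
    [0, 0, 0],
    [0, 0, 0]
  ],
  "translation": [
    [0.1, -2, 0],
    [0.18, -4, 0],
    [0.18, -5.04, -1],
    [0.18, -5.04, -4],
    [0.18, -5.04, -7],
    [0.18, -5.04, -9.5],
    [0.18, -5.04, -11],
    [0.18, -5.04, -11.47],
    [0.18, -5.04, -11.47],
    [0.18, -5.04, -11.47],
    [0.18, -5.04, -11.47]
  ],
  "grip": [0.6, 0.6, 0.6, 0.6, 0.6, 0.6, 0.6, 0.6, 0.6, 0.6, 0.6]
}}

```text
time: 3.08
position: [0.5008, -0.1616, 0.0212]
tool_rot: [0.038, 0.999, -0.001, 0.001]
ft_force: [0.5, 0.3, -0.2]
grip_width: 0.0522
```

Emit:
{"op": "carry_out", "data": {
  "dr": [
    [0, 0, 0],
    [0, 0, 0],
    [0, 0, 0],
    [0, 0, 0],
    [0, 0, 0],
    [0, 0, 0],
    [0, 0, 0],
    [0, 0, 0]
  ],
  "translation": [
    [-0.1, 0, -0.1],
    [-0.1, 0, -0.1],
    [-0.1, 0, -0.1],
    [-0.1, 0, -0.1],
    [-0.1, 0, -0.1],
    [-0.1, 0, -0.1],
    [-0.1, 0, -0.1],
    [-0.1, 0, -0.1]
  ],
  "grip": [0, 0, 0, 0, 0, 0, 0, 0],
  "newtons": 50
}}

```text
time: 3.75
position: [0.499, -0.1618, 0.0193]
tool_rot: [0.038, 0.999, -0.0, 0.0]
ft_force: [-0.7, -1.0, 1.7]
grip_width: 0.0179
```

Emit:
{"op": "carry_out", "data": {
  "dr": [
    [0, 0, 0],
    [0, 0, 0],
    [0, 0, 0],
    [0, 0, 0],
    [0, 0, 0],
    [0, 0, 0],
    [0, 0, 0],
    [0, 0, 0],
    [0, 0, 0],
    [0, 0, 0]
  ],
  "translation": [
    [0, 0, 1],
    [0, 0, 3],
    [0, 0, 6],
    [0, 0, 9],
    [0, 0, 12],
    [0, 0, 14],
    [0, 0, 15],
    [0, 0, 15],
    [0, 0, 15],
    [0, 0, 15]
  ],
  "grip": [0, 0, 0, 0, 0, 0, 0, 0, 0, 0]
}}

```text
time: 4.58
position: [0.4978, -0.161, 0.1678]
tool_rot: [0.038, 0.999, 0.001, -0.001]
ft_force: [-0.5, -0.1, -1.1]
grip_width: 0.0172
```

```bash
cat >> h.py <<'E'
B=np.array([.59939,.15852,0]);RB=R.from_euler('z',.1818)
G=np.array([-.0005,-.0004,-.0087])  # TCP in spatula frame
Rg=R.from_euler('x',np.pi)*R.from_euler('z',np.pi) # tool x=-spat x, y=+y
def tcp(tip,th):
    Rs=RB*R.from_euler('y',th); p=B+RB.apply(tip)+Rs.apply(G-[.12,0,0]); return p,Rs*Rg
def tip_now(o=None):
    o=o or robot.get_obs(); Rs=R.from_quat(o["tool_rot"])*Rg.inv()
    t=np.array(o["position"])+Rs.apply(np.array([.12,0,0])-G); e=(RB.inv()*Rs).as_euler('zyx')
    return RB.inv().apply(t-B),e
def go(tip,th):
    o=robot.get_obs();p,r=tcp(tip,th)
    return ((p-o["position"])*100).round(2).tolist(),(r*R.from_quat(o["tool_rot"]).inv()).as_rotvec().round(4).tolist()
E
python3 - <<'E'
from h import *
o=robot.get_obs();print(o["position"],o["ft_force"],o["grip_width"]);print((R.from_quat(o["tool_rot"])).as_matrix().round(3).tolist(),Rg.as_matrix().round(2).tolist())
print(tip_now(o)); print(go([-.103,-.002,.06],np.radians(27)))
E
```

```text
[ 0.49778168 -0.16104179  0.16780883] [-0.48389234 -0.1268722  -1.0663722 ] 0.017162449258784566
[[-0.997, 0.077, -0.003], [0.077, 0.997, 0.002], [0.003, 0.001, -1.0]] [[-1.0, -0.0, 0.0], [-0.0, 1.0, -0.0], [0.0, -0.0, -1.0]]
(array([-0.04109552, -0.32637592,  0.17615924]), array([-0.25864483,  0.00244718,  0.00211018]))
([-10.87, 27.85, -6.09], [-0.026, 0.4689, 0.2542])
```

Emit:
{"op": "carry_out", "data": {
  "dr": [
    [0, 0.05, 0.03],
    [0, 0.1, 0.06],
    [0, 0.15, 0.09],
    [-0.01, 0.2, 0.12],
    [-0.01, 0.25, 0.15],
    [-0.02, 0.3, 0.18],
    [-0.02, 0.36, 0.2],
    [-0.025, 0.42, 0.23],
    [-0.026, 0.469, 0.254],
    [-0.026, 0.469, 0.254],
    [-0.026, 0.469, 0.254],
    [-0.026, 0.469, 0.254],
    [-0.026, 0.469, 0.254],
    [-0.026, 0.469, 0.254],
    [-0.026, 0.469, 0.254]
  ],
  "translation": [
    [-1, 3, 0],
    [-2, 6, 0],
    [-3.5, 9, 0],
    [-5, 12, 0],
    [-6.5, 15, 0],
    [-8, 18, 0],
    [-9, 21, 0],
    [-10, 24, 0],
    [-10.87, 27, 0],
    [-10.87, 27.85, 0],
    [-10.87, 27.85, -2],
    [-10.87, 27.85, -4],
    [-10.87, 27.85, -6],
    [-10.87, 27.85, -6],
    [-10.87, 27.85, -6]
  ],
  "grip": [0, 0, 0, 0, 0, 0, 0, 0, 0, 0, 0, 0, 0, 0, 0]
}}

```text
time: 5.83
position: [0.389, 0.1164, 0.108]
tool_rot: [-0.088, 0.968, -0.022, -0.233]
ft_force: [-0.1, -0.0, -0.8]
grip_width: 0.0174
```

Run:
```python
from h import *
F=[]
for i in range(5):
    c=robot.camera("scene");F.append(robot.get_obs()["ft_force"])
print(np.mean(F,0),np.std(F,0));print(tip_now());print(go([-.103,-.002,.02],np.radians(27)))
im=c["color"].copy();t,_=tip_now()
def dot(P,col):
    q=proj(c,[B+RB.apply(P)])[0];cv2.circle(im,tuple((q*8).round().astype(int)),8,col,-1,cv2.LINE_AA,3)
dot(t+[0,.015,0],(255,0,255));dot(t-[0,.015,0],(255,0,255))
w=np.hstack([cv2.resize(im[130:210,290:410],None,fx=6.6,fy=6.6,interpolation=cv2.INTER_CUBIC)]);cv2.imwrite("pics/s3.png",w)
```

```text
[-0.11498766  0.05737628 -0.39337401] [0.39741826 0.39730165 0.1918606 ]
(array([-0.10111011, -0.00310099,  0.06343787]), array([ 1.74045249e-04,  4.66522853e-01, -1.64242820e-03]))
([-0.18, 0.07, -4.29], [0.0007, 0.0049, -0.0002])
```

View pics/s3.png

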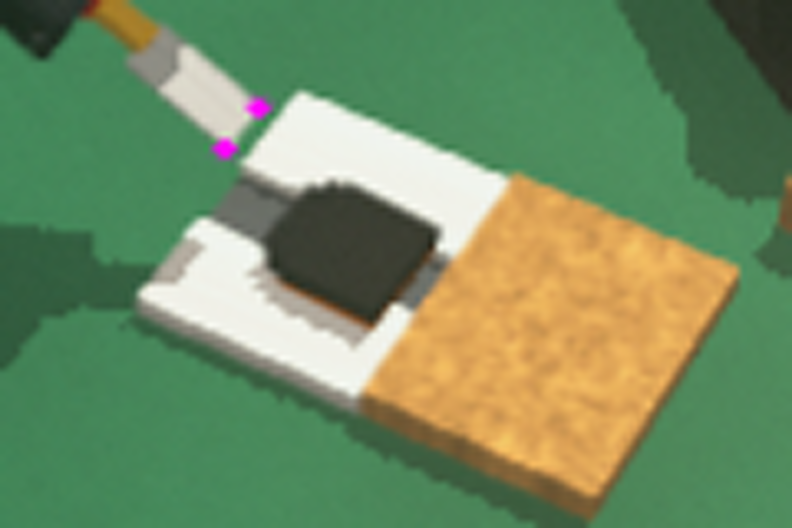

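Emit:
{"op": "carry_out", "data": {
  "dr": [
    [0, 0, 0],
    [0, 0, 0],
    [0, 0, 0],
    [0, 0, 0],
    [0, 0, 0],
    [0, 0, 0],
    [0, 0, 0],
    [0, 0, 0],
    [0, 0, 0],
    [0, 0, 0]
  ],
  "translation": [
    [-0.2, 0.2, -1],
    [-0.22, 0.23, -2],
    [-0.22, 0.23, -3],
    [-0.22, 0.23, -3.8],
    [-0.22, 0.23, -4.3],
    [-0.22, 0.23, -4.6],
    [-0.22, 0.23, -4.8],
    [-0.22, 0.23, -4.8],
    [-0.22, 0.23, -4.8],
    [-0.22, 0.23, -4.8]
  ],
  "grip": [0, 0, 0, 0, 0, 0, 0, 0, 0, 0]
}}

```text
time: 6.92
position: [0.3882, 0.1191, 0.0614]
tool_rot: [-0.088, 0.969, -0.022, -0.231]
ft_force: [0.0, 0.2, -0.6]
grip_width: 0.0174
```

```bash
cat > f.py <<'E'
from h import *
F=[]
for i in range(4): robot.camera("top");F.append(robot.get_obs()["ft_force"])
print(np.mean(F,0).round(2),[f.round(1).tolist() for f in F]);t,e=tip_now();print((t*1000).round(2),np.degrees(e).round(2),robot.get_obs()["time"])
E
python3 f.py
```

```text
[ 0.44 -0.07 -0.87] [[0.6, 0.3, -0.6], [0.5, -0.5, -0.3], [0.7, -0.5, -1.5], [-0.0, 0.3, -1.0]]
[-103.37   -0.14   14.81] [ 0.03 26.8  -0.09] 7.1167
```

Emit:
{"op": "carry_out", "data": {
  "dr": [
    [0, 0, 0],
    [0, 0, 0],
    [0, 0, 0],
    [0, 0, 0]
  ],
  "translation": [
    [0, 0, -0.06],
    [0, 0, -0.12],
    [0, 0, -0.12],
    [0, 0, -0.12]
  ],
  "grip": [0, 0, 0, 0]
}}

```text
time: 7.45
position: [0.388, 0.1191, 0.0599]
tool_rot: [-0.088, 0.969, -0.022, -0.231]
ft_force: [0.2, -0.3, -0.1]
grip_width: 0.0171
```

Emit:
{"op": "carry_out", "data": {
  "dr": [
    [0, 0, 0],
    [0, 0, 0],
    [0, 0, 0]
  ],
  "translation": [
    [0, 0, -0.04],
    [0, 0, -0.08],
    [0, 0, -0.08]
  ],
  "grip": [0, 0, 0]
}}

```text
time: 7.7
position: [0.388, 0.1191, 0.0591]
tool_rot: [-0.088, 0.969, -0.022, -0.231]
ft_force: [0.0, -0.4, -0.1]
grip_width: 0.0173
```

```bash
python3 f.py
```

```text
[-0.07 -0.12 -1.02] [[-0.2, -0.0, -1.0], [0.0, 0.1, -1.4], [0.2, -0.6, -0.3], [-0.3, 0.1, -1.4]]
[-103.57   -0.15   12.49] [ 0.03 26.84 -0.09] 7.9
```

Emit:
{"op": "carry_out", "data": {
  "dr": [
    [0, 0, 0],
    [0, 0, 0],
    [0, 0, 0],
    [0, 0, 0]
  ],
  "translation": [
    [0, 0, -0.05],
    [0, 0, -0.1],
    [0, 0, -0.1],
    [0, 0, -0.1]
  ],
  "grip": [0, 0, 0, 0]
}}

```text
time: 8.23
position: [0.388, 0.1191, 0.0581]
tool_rot: [-0.088, 0.969, -0.022, -0.231]
ft_force: [0.0, 0.3, -0.5]
grip_width: 0.0173
```

Emit:
{"op": "carry_out", "data": {
  "dr": [
    [0, 0, 0],
    [0, 0, 0],
    [0, 0, 0],
    [0, 0, 0]
  ],
  "translation": [
    [0, 0, -0.04],
    [0, 0, -0.08],
    [0, 0, -0.08],
    [0, 0, -0.08]
  ],
  "grip": [0, 0, 0, 0]
}}

```text
time: 8.57
position: [0.388, 0.1191, 0.0573]
tool_rot: [-0.088, 0.969, -0.022, -0.231]
ft_force: [0.0, -0.4, -1.1]
grip_width: 0.0174
```

Emit:
{"op": "carry_out", "data": {
  "dr": [
    [0, 0, 0],
    [0, 0, 0],
    [0, 0, 0],
    [0, 0, 0]
  ],
  "translation": [
    [0, 0, -0.05],
    [0, 0, -0.09],
    [0, 0, -0.09],
    [0, 0, -0.09]
  ],
  "grip": [0, 0, 0, 0]
}}

```text
time: 8.9
position: [0.388, 0.1191, 0.0564]
tool_rot: [-0.088, 0.969, -0.022, -0.231]
ft_force: [0.2, 0.2, -0.1]
grip_width: 0.0175
```

Emit:
{"op": "carry_out", "data": {
  "dr": [
    [0, 0, 0],
    [0, 0, 0],
    [0, 0, 0],
    [0, 0, 0]
  ],
  "translation": [
    [0, 0, -0.03],
    [0, 0, -0.06],
    [0, 0, -0.06],
    [0, 0, -0.06]
  ],
  "grip": [0, 0, 0, 0]
}}

```text
time: 9.23
position: [0.388, 0.1191, 0.0558]
tool_rot: [-0.088, 0.969, -0.022, -0.231]
ft_force: [-0.6, 0.5, -0.4]
grip_width: 0.0175
```

```bash
python3 f.py
```

```text
[ 0.09 -0.32 -0.79] [[0.3, -0.5, -0.7], [-0.4, -0.2, -0.3], [0.3, -0.3, -1.5], [0.1, -0.3, -0.6]]
[-103.58   -0.14    9.21] [ 0.03 26.84 -0.08] 9.4333
```

Emit:
{"op": "carry_out", "data": {
  "dr": [
    [0, 0, 0],
    [0, 0, 0],
    [0, 0, 0],
    [0, 0, 0]
  ],
  "translation": [
    [0, 0, -0.05],
    [0, 0, -0.09],
    [0, 0, -0.09],
    [0, 0, -0.09]
  ],
  "grip": [0, 0, 0, 0]
}}

```text
time: 9.77
position: [0.388, 0.1191, 0.0549]
tool_rot: [-0.088, 0.969, -0.022, -0.231]
ft_force: [0.3, 0.1, -0.9]
grip_width: 0.0177
```

Emit:
{"op": "carry_out", "data": {
  "dr": [
    [0, 0, 0],
    [0, 0, 0],
    [0, 0, 0],
    [0, 0, 0]
  ],
  "translation": [
    [0, 0, -0.05],
    [0, 0, -0.09],
    [0, 0, -0.09],
    [0, 0, -0.09]
  ],
  "grip": [0, 0, 0, 0]
}}

```text
time: 10.1
position: [0.388, 0.1191, 0.054]
tool_rot: [-0.088, 0.969, -0.022, -0.231]
ft_force: [-0.2, -0.6, -0.6]
grip_width: 0.0178
```

Emit:
{"op": "carry_out", "data": {
  "dr": [
    [0, 0, 0],
    [0, 0, 0],
    [0, 0, 0],
    [0, 0, 0]
  ],
  "translation": [
    [0, 0, -0.05],
    [0, 0, -0.09],
    [0, 0, -0.09],
    [0, 0, -0.09]
  ],
  "grip": [0, 0, 0, 0]
}}

```text
time: 10.43
position: [0.388, 0.1191, 0.0531]
tool_rot: [-0.088, 0.969, -0.022, -0.231]
ft_force: [-0.8, 0.4, -1.2]
grip_width: 0.0175
```

```bash
python3 f.py
```

```text
[-0.29  0.   -0.67] [[-0.5, 0.3, -0.0], [-1.2, -0.4, -0.3], [0.0, 0.0, -0.5], [0.6, 0.1, -1.8]]
[-103.54   -0.15    6.51] [ 0.03 26.84 -0.09] 10.6333
```

Emit:
{"op": "carry_out", "data": {
  "dr": [
    [0, 0, 0],
    [0, 0, 0],
    [0, 0, 0],
    [0, 0, 0]
  ],
  "translation": [
    [0, 0, -0.04],
    [0, 0, -0.08],
    [0, 0, -0.08],
    [0, 0, -0.08]
  ],
  "grip": [0, 0, 0, 0]
}}

```text
time: 10.97
position: [0.388, 0.1191, 0.0523]
tool_rot: [-0.088, 0.969, -0.022, -0.231]
ft_force: [0.3, 0.8, -1.8]
grip_width: 0.0174
```

```bash
cat > f.py <<'E'
from h import *
F=[];c=None
for i in range(4): c=robot.camera("scene");o=robot.get_obs();F.append(np.r_[RB.inv().apply(o["ft_force"]),RB.inv().apply(o["moment"])])
print("board-frame F,M",np.mean(F,0).round(2),"fz",[f[2].round(1) for f in F],"my",[f[4].round(2) for f in F]);t,e=tip_now();print((t*1000).round(2),np.degrees(e).round(2),o["time"])
cv2.imwrite("pics/last.png",cv2.resize(c["color"][130:210,290:410],None,fx=6.6,fy=6.6,interpolation=cv2.INTER_CUBIC))
E
python3 f.py
```

```text
board-frame F,M [ 0.05  0.27 -0.9   0.04 -0.29 -0.01] fz [np.float64(-0.6), np.float64(-1.3), np.float64(-0.9), np.float64(-0.7)] my [np.float64(-0.25), np.float64(-0.32), np.float64(-0.26), np.float64(-0.33)]
[-103.58   -0.14    5.69] [ 0.03 26.84 -0.09] 11.1667
```

View pics/last.png

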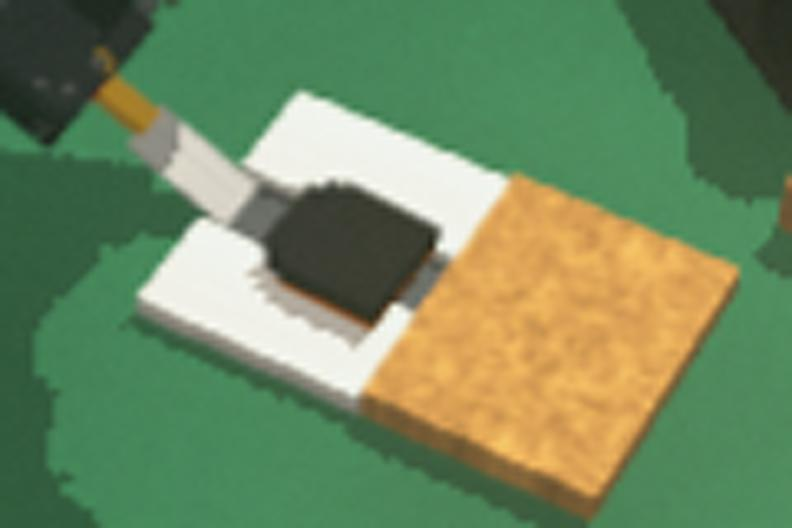

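Seen: the blade is inside the groove, centred, its tip about 20 mm before the heel. I keep probing.

Emit:
{"op": "carry_out", "data": {
  "dr": [
    [0, 0, 0],
    [0, 0, 0],
    [0, 0, 0],
    [0, 0, 0]
  ],
  "translation": [
    [0, 0, -0.04],
    [0, 0, -0.07],
    [0, 0, -0.07],
    [0, 0, -0.07]
  ],
  "grip": [0, 0, 0, 0]
}}

```text
time: 11.5
position: [0.388, 0.1191, 0.0516]
tool_rot: [-0.088, 0.969, -0.022, -0.231]
ft_force: [0.4, 0.1, -0.8]
grip_width: 0.0176
```

```bash
python3 f.py
```

```text
board-frame F,M [ 0.07 -0.16 -1.02  0.03 -0.31  0.  ] fz [np.float64(-1.4), np.float64(-0.9), np.float64(-1.1), np.float64(-0.7)] my [np.float64(-0.33), np.float64(-0.32), np.float64(-0.27), np.float64(-0.31)]
[-103.56   -0.13    4.99] [ 0.03 26.84 -0.09] 11.7
```

Emit:
{"op": "carry_out", "data": {
  "dr": [
    [0, 0, 0],
    [0, 0, 0],
    [0, 0, 0],
    [0, 0, 0]
  ],
  "translation": [
    [0, 0, -0.04],
    [0, 0, -0.07],
    [0, 0, -0.07],
    [0, 0, -0.07]
  ],
  "grip": [0, 0, 0, 0]
}}

```text
time: 12.03
position: [0.3879, 0.1191, 0.051]
tool_rot: [-0.088, 0.969, -0.022, -0.231]
ft_force: [-0.8, 0.1, -0.1]
grip_width: 0.0172
```

```bash
python3 f.py
```

```text
board-frame F,M [-0.39 -0.38  0.11  0.03 -0.21  0.01] fz [np.float64(-0.1), np.float64(0.3), np.float64(0.6), np.float64(-0.3)] my [np.float64(-0.2), np.float64(-0.25), np.float64(-0.18), np.float64(-0.22)]
[-103.7    -0.12    4.33] [ 0.03 26.85 -0.09] 12.2333
```

Contact is about 1 N at the computed z of 4.4 mm, so the floor is deep, around 8 mm. I press slightly and start sliding.

Emit:
{"op": "carry_out", "data": {
  "dr": [
    [0, 0, 0],
    [0, 0, 0],
    [0, 0, 0],
    [0, 0, 0],
    [0, 0, 0],
    [0, 0, 0],
    [0, 0, 0],
    [0, 0, 0],
    [0, 0, 0]
  ],
  "translation": [
    [0, 0, -0.03],
    [0.2, 0.04, -0.03],
    [0.4, 0.07, -0.03],
    [0.6, 0.11, -0.03],
    [0.8, 0.15, -0.03],
    [1.0, 0.18, -0.03],
    [1.2, 0.22, -0.03],
    [1.2, 0.22, -0.03],
    [1.2, 0.22, -0.03]
  ],
  "grip": [0, 0, 0, 0, 0, 0, 0, 0, 0]
}}

```text
time: 12.98
position: [0.4007, 0.1214, 0.0505]
tool_rot: [-0.088, 0.969, -0.022, -0.23]
ft_force: [-0.8, -0.5, 1.3]
grip_width: 0.0178
```

```bash
python3 f.py
```

```text
board-frame F,M [ 0.12 -0.05  0.5   0.06 -0.39  0.01] fz [np.float64(0.6), np.float64(0.9), np.float64(0.4), np.float64(0.0)] my [np.float64(-0.28), np.float64(-0.39), np.float64(-0.42), np.float64(-0.45)]
[-90.64  -0.21   4.06] [ 0.03 26.75 -0.09] 13.1833
```

Emit:
{"op": "carry_out", "data": {
  "dr": [
    [0, 0, 0],
    [0, 0, 0],
    [0, 0, 0],
    [0, 0, 0],
    [0, 0, 0],
    [0, 0, 0],
    [0, 0, 0],
    [0, 0, 0]
  ],
  "translation": [
    [0, 0, -0.02],
    [0.2, 0.04, -0.02],
    [0.4, 0.07, -0.02],
    [0.6, 0.11, -0.02],
    [0.8, 0.15, -0.02],
    [1.0, 0.18, -0.02],
    [1.2, 0.22, -0.02],
    [1.4, 0.26, -0.02]
  ],
  "grip": [0, 0, 0, 0, 0, 0, 0, 0]
}}

```text
time: 13.85
position: [0.4141, 0.1239, 0.0504]
tool_rot: [-0.088, 0.969, -0.022, -0.231]
ft_force: [-3.2, -0.7, 1.5]
grip_width: 0.0171
```

```bash
python3 f.py
```

```text
board-frame F,M [-1.1   0.23  1.32  0.05 -0.15  0.  ] fz [np.float64(2.6), np.float64(1.8), np.float64(0.9), np.float64(-0.1)] my [np.float64(-0.03), np.float64(-0.16), np.float64(-0.18), np.float64(-0.24)]
[-76.37  -0.16   3.84] [ 0.03 26.75 -0.09] 14.05
```

Emit:
{"op": "carry_out", "data": {
  "dr": [
    [0, 0, 0],
    [0, 0, 0],
    [0, 0, 0],
    [0, 0, 0],
    [0, 0, 0],
    [0, 0, 0],
    [0, 0, 0],
    [0, 0, 0],
    [0, 0, 0]
  ],
  "translation": [
    [0.2, 0.04, -0.01],
    [0.4, 0.07, -0.01],
    [0.6, 0.11, -0.01],
    [0.8, 0.15, -0.01],
    [1.0, 0.18, -0.01],
    [1.2, 0.22, -0.01],
    [1.4, 0.26, -0.01],
    [1.6, 0.29, -0.01],
    [1.8, 0.33, -0.01]
  ],
  "grip": [0, 0, 0, 0, 0, 0, 0, 0, 0]
}}

```text
time: 14.8
position: [0.4322, 0.1273, 0.0503]
tool_rot: [-0.088, 0.969, -0.022, -0.231]
ft_force: [-1.5, -0.4, 2.4]
grip_width: 0.0175
```

```bash
python3 f.py
```

```text
board-frame F,M [-1.18  0.23  1.45  0.06 -0.05 -0.01] fz [np.float64(1.8), np.float64(1.3), np.float64(1.3), np.float64(1.5)] my [np.float64(0.11), np.float64(-0.06), np.float64(-0.12), np.float64(-0.13)]
[-58.21  -0.15   3.73] [ 0.03 26.76 -0.09] 15.0
```

View pics/last.png

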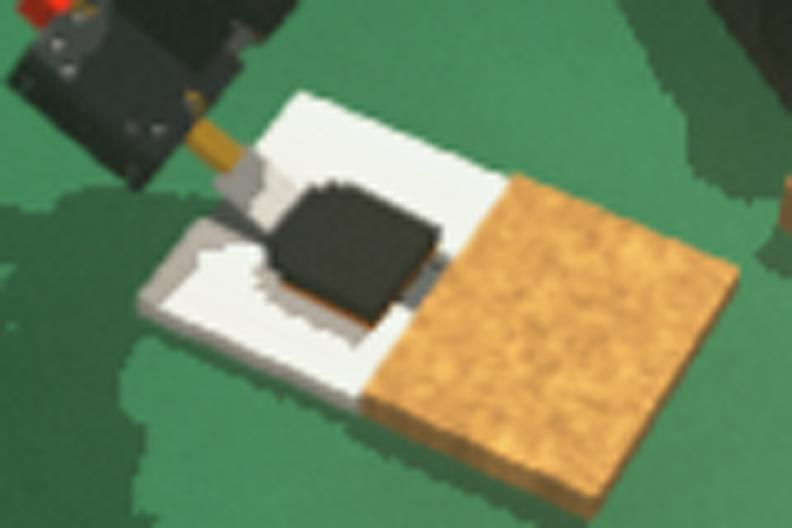

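The blade is about 20 mm under the heel, which has not moved yet. I push on towards the step.

Emit:
{"op": "carry_out", "data": {
  "dr": [
    [0, 0, 0],
    [0, 0, 0],
    [0, 0, 0],
    [0, 0, 0],
    [0, 0, 0],
    [0, 0, 0],
    [0, 0, 0],
    [0, 0, 0]
  ],
  "translation": [
    [0.2, 0.04, -0.01],
    [0.4, 0.07, -0.01],
    [0.6, 0.11, -0.01],
    [0.8, 0.15, -0.01],
    [1.0, 0.18, -0.01],
    [1.2, 0.22, -0.01],
    [1.4, 0.26, -0.01],
    [1.6, 0.29, -0.01]
  ],
  "grip": [0, 0, 0, 0, 0, 0, 0, 0]
}}

```text
time: 15.67
position: [0.448, 0.1301, 0.0503]
tool_rot: [-0.088, 0.969, -0.022, -0.231]
ft_force: [-3.0, -1.3, 3.0]
grip_width: 0.0176
```

```bash
python3 f.py
```

```text
board-frame F,M [-2.57 -0.09  2.21  0.04  0.09 -0.  ] fz [np.float64(3.5), np.float64(2.9), np.float64(1.8), np.float64(0.7)] my [np.float64(0.23), np.float64(0.08), np.float64(0.05), np.float64(0.01)]
[-41.9   -0.21   3.62] [ 0.03 26.76 -0.09] 15.8667
```

View pics/last.png

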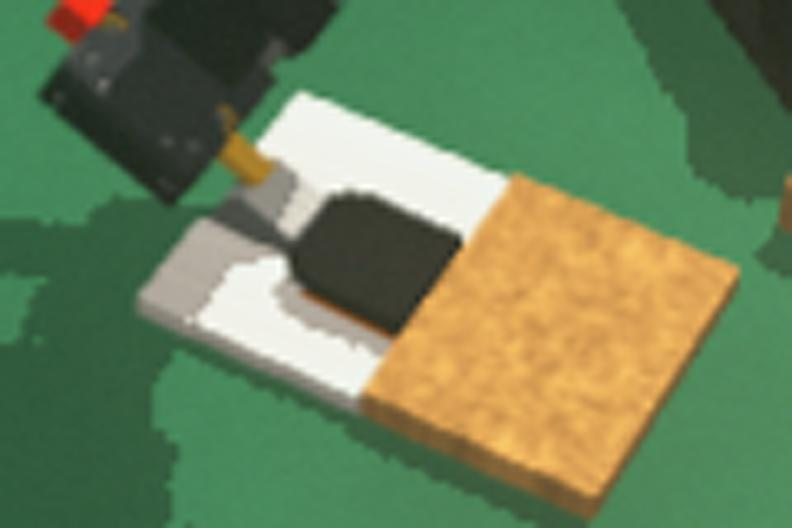

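The heel is now flush with the step. I go 4 mm deeper with a little more pressure and hold.

Emit:
{"op": "carry_out", "data": {
  "dr": [
    [0, 0, 0],
    [0, 0, 0],
    [0, 0, 0],
    [0, 0, 0],
    [0, 0, 0]
  ],
  "translation": [
    [0.1, 0.02, -0.01],
    [0.2, 0.04, -0.02],
    [0.3, 0.05, -0.02],
    [0.4, 0.07, -0.02],
    [0.4, 0.07, -0.02]
  ],
  "grip": [0, 0, 0, 0, 0]
}}

```text
time: 16.28
position: [0.4521, 0.1309, 0.0501]
tool_rot: [-0.088, 0.969, -0.022, -0.231]
ft_force: [-3.1, -1.4, 3.4]
grip_width: 0.0177
```

```bash
python3 f.py
```

```text
board-frame F,M [-3.58 -0.01  2.71  0.04  0.3  -0.  ] fz [np.float64(2.6), np.float64(2.7), np.float64(2.8), np.float64(2.8)] my [np.float64(0.31), np.float64(0.3), np.float64(0.29), np.float64(0.29)]
[-38.45  -0.18   3.41] [ 0.03 26.83 -0.08] 16.4833
```

Floor contact is at least 3.7 N and steady, with the tip about 25 mm under. Next I work out the flip rows.

Run:
```python
from h import *
X=[-38.5,-38.5,-38.5,-38,-37,-35,-32,-28,-22,-15,-7,2,11,20,28,34]
H=[-8.6,-4,1,7,13,19,25,31,36,40,43,46,48,49,50,50]
p0,r0=tcp([X[0]/1e3,-.0002,(H[0]+12)/1e3],np.radians(26.8))
T=[];D=[]
for k in range(1,16):
    th=max(26.8-3.4*k,-12)
    p,r=tcp([X[k]/1e3,-.0002,(H[k]+12)/1e3],np.radians(th))
    T.append(((p-p0)*100).round(2).tolist());D.append((r*r0.inv()).as_rotvec().round(3).tolist())
print(T);print(D)
```

```text
[[-0.25, -0.05, -0.21], [-0.47, -0.09, -0.39], [-0.59, -0.11, -0.49], [-0.62, -0.11, -0.59], [-0.52, -0.09, -0.7], [-0.27, -0.05, -0.82], [0.12, 0.02, -0.93], [0.74, 0.14, -1.15], [1.51, 0.28, -1.46], [2.41, 0.44, -1.87], [3.46, 0.64, -2.27], [4.42, 0.81, -2.35], [5.3, 0.97, -2.25], [6.09, 1.12, -2.15], [6.68, 1.23, -2.15]]
[[0.011, -0.058, 0.0], [0.021, -0.117, 0.0], [0.032, -0.175, 0.0], [0.043, -0.233, 0.0], [0.054, -0.292, -0.0], [0.064, -0.35, -0.0], [0.075, -0.409, 0.0], [0.086, -0.467, 0.0], [0.097, -0.525, 0.0], [0.107, -0.584, -0.0], [0.118, -0.642, 0.0], [0.122, -0.666, 0.0], [0.122, -0.666, 0.0], [0.122, -0.666, 0.0], [0.122, -0.666, 0.0]]
```

Emit:
{"op": "carry_out", "data": {
  "dr": [
    [0.011, -0.058, 0],
    [0.021, -0.117, 0],
    [0.032, -0.175, 0],
    [0.043, -0.233, 0],
    [0.054, -0.292, 0],
    [0.064, -0.35, 0],
    [0.075, -0.409, 0],
    [0.086, -0.467, 0],
    [0.097, -0.525, 0],
    [0.107, -0.584, 0],
    [0.118, -0.642, 0],
    [0.122, -0.666, 0],
    [0.122, -0.666, 0],
    [0.122, -0.666, 0],
    [0.122, -0.666, 0],
    [0.122, -0.666, 0],
    [0.122, -0.666, 0]
  ],
  "translation": [
    [-0.25, -0.05, -0.1],
    [-0.47, -0.09, -0.3],
    [-0.59, -0.11, -0.45],
    [-0.62, -0.11, -0.59],
    [-0.52, -0.09, -0.7],
    [-0.27, -0.05, -0.82],
    [0.12, 0.02, -0.93],
    [0.74, 0.14, -1.15],
    [1.51, 0.28, -1.46],
    [2.41, 0.44, -1.87],
    [3.46, 0.64, -2.2],
    [4.42, 0.81, -2.2],
    [5.3, 0.97, -2.15],
    [6.09, 1.12, -2.1],
    [6.68, 1.23, -2.1],
    [6.68, 1.23, -2.1],
    [6.68, 1.23, -2.1]
  ],
  "grip": [0, 0, 0, 0, 0, 0, 0, 0, 0, 0, 0, 0, 0, 0, 0, 0, 0]
}}

```text
time: 17.9
position: [0.52, 0.1433, 0.0294]
tool_rot: [-0.09, 0.99, 0.009, 0.105]
ft_force: [-0.5, 0.5, -1.2]
grip_width: 0.0175
```

```bash
python3 f.py
```

```text
board-frame F,M [-0.28  0.3  -0.6   0.04  0.2  -0.  ] fz [np.float64(-1.1), np.float64(-0.9), np.float64(-1.4), np.float64(1.0)] my [np.float64(0.2), np.float64(0.18), np.float64(0.22), np.float64(0.19)]
[ 3.349e+01 -5.000e-02  6.237e+01] [ -0.03 -11.9   -0.1 ] 18.1
```

View pics/last.png

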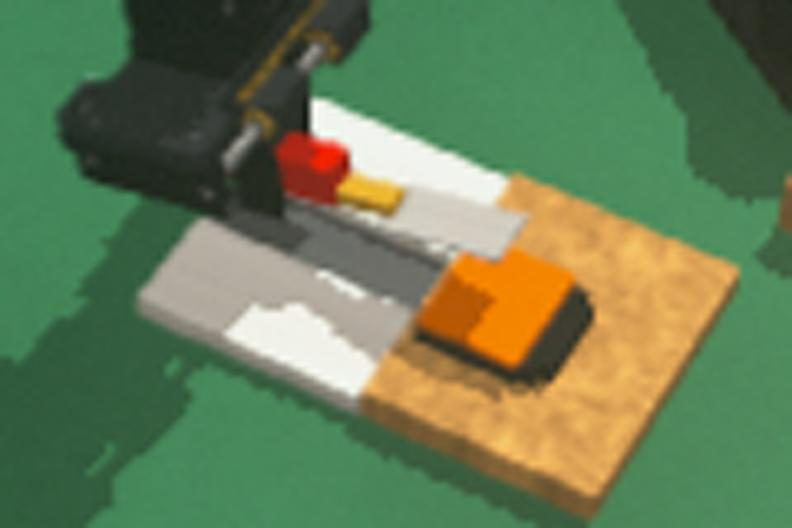

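The heel lies orange side up on the cork pad, with its straight edge just beyond the step. I return the spatula to above its rest.

```bash
cat > g.py <<'E'
from h import *
o=robot.get_obs();r=R.from_matrix(np.array([[-.99706,.0768,0],[.0768,.99706,0],[0,0,-1]]).T)
r=R.from_euler('z',-.0768)*Rg
print(((np.array([.499,-.1618,.10])-o["position"])*100).round(2),(r*R.from_quat(o["tool_rot"]).inv()).as_rotvec().round(4),o["ft_force"].round(1),o["time"])
E
python3 g.py
```

```text
[ -1.92 -30.49   7.1 ] [-0.0093  0.2081 -0.2574] [-0.9  0.5  1. ] 18.1
```

Emit:
{"op": "carry_out", "data": {
  "dr": [
    [0, 0, 0],
    [0, 0, 0],
    [0, 0, 0],
    [0, 0.05, 0],
    [0, 0.1, -0.05],
    [-0.01, 0.15, -0.1],
    [-0.01, 0.208, -0.15],
    [-0.01, 0.208, -0.2],
    [-0.01, 0.208, -0.257],
    [-0.01, 0.208, -0.257],
    [-0.01, 0.208, -0.257],
    [-0.01, 0.208, -0.257],
    [-0.01, 0.208, -0.257],
    [-0.01, 0.208, -0.257],
    [-0.01, 0.208, -0.257],
    [-0.01, 0.208, -0.257],
    [-0.01, 0.208, -0.257]
  ],
  "translation": [
    [-0.5, 0, 2],
    [-1, 0, 5],
    [-1.5, 0, 8],
    [-1.9, -2, 11],
    [-1.9, -5, 11],
    [-1.9, -8, 11],
    [-1.9, -11, 11],
    [-1.9, -14, 11],
    [-1.9, -17, 11],
    [-1.9, -20, 11],
    [-1.9, -23, 11],
    [-1.9, -26, 11],
    [-1.9, -29, 11],
    [-1.9, -30.5, 10],
    [-1.9, -30.5, 8],
    [-1.9, -30.5, 7],
    [-1.9, -30.5, 7]
  ],
  "grip": [0, 0, 0, 0, 0, 0, 0, 0, 0, 0, 0, 0, 0, 0, 0, 0, 0]
}}

```text
time: 19.52
position: [0.4974, -0.1607, 0.0968]
tool_rot: [0.039, 0.999, 0.001, -0.002]
ft_force: [-0.4, 0.2, 0.0]
grip_width: 0.0174
```

Run:
```python
exec(open("g.py").read())
a=R.from_euler('z',-.0768)
c=robot.camera("scene");im=c["color"].copy();o=robot.get_obs()
Rs=R.from_quat(o["tool_rot"])*Rg.inv()
for P in [(.12,.015,0),(.12,-.015,0),(-.06,.009,.022),(-.06,-.009,.022)]:
    q=proj(c,[o["position"]+Rs.apply(np.array(P)-G)])[0];cv2.circle(im,tuple((q*8).round().astype(int)),6,(255,0,255),-1,cv2.LINE_AA,3)
cv2.imwrite("pics/s9.png",cv2.resize(im[150:270,210:320],None,fx=5,fy=5,interpolation=cv2.INTER_CUBIC))
```

```text
[ 0.16 -0.11  0.32] [-0.0025 -0.0046  0.0004] [-0.4  0.2  0. ] 19.5167
```

View pics/s9.png

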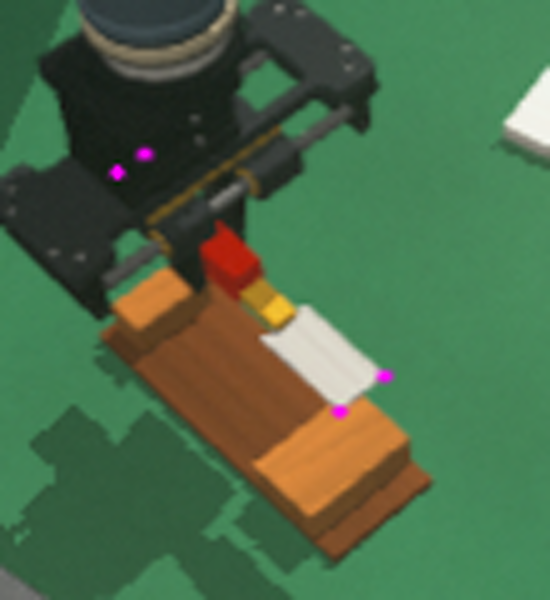

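The spatula still matches the model in the grip; its blade corners are at (340,411) and (385,376). I lower it onto the rest.

Emit:
{"op": "carry_out", "data": {
  "dr": [
    [0, -0.004, 0],
    [0, -0.004, 0],
    [0, -0.004, 0],
    [0, -0.004, 0],
    [0, -0.004, 0],
    [0, -0.004, 0],
    [0, -0.004, 0],
    [0, -0.004, 0],
    [0, -0.004, 0],
    [0, -0.004, 0]
  ],
  "translation": [
    [0.15, -0.1, -1],
    [0.15, -0.1, -2.5],
    [0.15, -0.1, -4],
    [0.15, -0.1, -5.5],
    [0.15, -0.1, -6.5],
    [0.15, -0.1, -7],
    [0.15, -0.1, -7.3],
    [0.15, -0.1, -7.5],
    [0.15, -0.1, -7.5],
    [0.15, -0.1, -7.5]
  ],
  "grip": [0, 0, 0, 0, 0, 0, 0, 0, 0, 0]
}}

```text
time: 20.4
position: [0.5017, -0.163, 0.0246]
tool_rot: [0.038, 0.999, -0.001, 0.003]
ft_force: [-0.1, -0.6, -1.0]
grip_width: 0.0173
```

```bash
python3 f.py
```

```text
board-frame F,M [-0.18  0.1  -1.04  0.02  0.01  0.  ] fz [np.float64(-1.4), np.float64(-0.8), np.float64(-0.7), np.float64(-1.2)] my [np.float64(0.07), np.float64(-0.04), np.float64(0.04), np.float64(-0.01)]
[ -37.81 -328.93   33.87] [-14.8   -0.31  -0.13] 20.6
```

Emit:
{"op": "carry_out", "data": {
  "dr": [
    [0, 0.004, 0],
    [0, 0.004, 0],
    [0, 0.004, 0],
    [0, 0.004, 0],
    [0, 0.004, 0],
    [0, 0.004, 0]
  ],
  "translation": [
    [-0.2, 0.1, -0.1],
    [-0.25, 0.1, -0.2],
    [-0.25, 0.1, -0.3],
    [-0.25, 0.1, -0.4],
    [-0.25, 0.1, -0.4],
    [-0.25, 0.1, -0.4]
  ],
  "grip": [0, 0, 0, 0, 0, 0]
}}

```text
time: 21.1
position: [0.4988, -0.1619, 0.0199]
tool_rot: [0.038, 0.999, -0.0, 0.0]
ft_force: [-0.3, 0.4, -0.9]
grip_width: 0.0177
```

```bash
python3 f.py
```

```text
board-frame F,M [ 0.11  0.01 -1.14  0.01  0.04 -0.  ] fz [np.float64(-1.0), np.float64(-1.2), np.float64(-0.6), np.float64(-1.7)] my [np.float64(0.03), np.float64(0.07), np.float64(0.02), np.float64(0.03)]
[ -40.22 -327.35   28.89] [-14.79  -0.05  -0.06] 21.3
```

Emit:
{"op": "carry_out", "data": {
  "dr": [
    [0, 0, 0],
    [0, 0, 0],
    [0, 0, 0],
    [0, 0, 0]
  ],
  "translation": [
    [0, 0, -0.04],
    [0, 0, -0.08],
    [0, 0, -0.08],
    [0, 0, -0.08]
  ],
  "grip": [0, 0, 0, 0]
}}

```text
time: 21.63
position: [0.4989, -0.1619, 0.0193]
tool_rot: [0.038, 0.999, -0.0, 0.001]
ft_force: [-0.8, -0.2, -0.8]
grip_width: 0.0175
```

```bash
python3 f.py
```

```text
board-frame F,M [-0.01  0.22 -0.01  0.04  0.04 -0.01] fz [np.float64(-0.1), np.float64(0.4), np.float64(-0.4), np.float64(0.0)] my [np.float64(0.01), np.float64(0.06), np.float64(0.03), np.float64(0.04)]
[ -40.22 -327.35   28.12] [-14.8   -0.05  -0.06] 21.8333
```

Fz rose by 1 N, so the spatula is in contact and level with the rest. I release it gently, then go up.

Emit:
{"op": "carry_out", "data": {
  "dr": [
    [0, 0, 0],
    [0, 0, 0],
    [0, 0, 0],
    [0, 0, 0],
    [0, 0, 0],
    [0, 0, 0],
    [0, 0, 0],
    [0, 0, 0],
    [0, 0, 0],
    [0, 0, 0],
    [0, 0, 0],
    [0, 0, 0],
    [0, 0, 0],
    [0, 0, 0],
    [0, 0, 0],
    [0, 0, 0]
  ],
  "translation": [
    [0, 0, 0],
    [0, 0, 0],
    [0, 0, 0],
    [0, 0, 0],
    [0, 0, 0],
    [0, 0, 0],
    [0, 0, 1],
    [0, 0, 3],
    [0, 0, 6],
    [0, 0, 9],
    [0, 0, 12],
    [0, 0, 15],
    [-2, 3, 18],
    [-4, 6, 20],
    [-4, 8, 20],
    [-4, 8, 20]
  ],
  "grip": [0.3, 0.4, 0.5, 0.5, 0.5, 0.5, 0.5, 0.5, 0.5, 0.5, 0.5, 0.5, 0.5, 0.5, 0.5, 0.5]
}}

```text
time: 23.17
position: [0.4568, -0.0782, 0.2215]
tool_rot: [0.037, 0.999, 0.0, 0.001]
ft_force: [-0.1, -0.5, -0.7]
grip_width: 0.0438
```

Run:
```python
from h import *
c=robot.camera("scene");im=c["color"].copy()
for P in [(.12,.015,.03),(.12,-.015,.03),(-.06,.009,.05),(-.06,-.009,.05)]:
    q=proj(c,[np.array([.49954,-.16137,0])+R.from_euler('z',-.0768).apply(P)])[0];cv2.circle(im,tuple((q*8).round().astype(int)),6,(255,0,255),-1,cv2.LINE_AA,3)
cv2.imwrite("pics/end.png",cv2.resize(im[130:270,200:410],None,fx=3.8,fy=3.8,interpolation=cv2.INTER_CUBIC))
```

```text
(no output)
```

View pics/end.png

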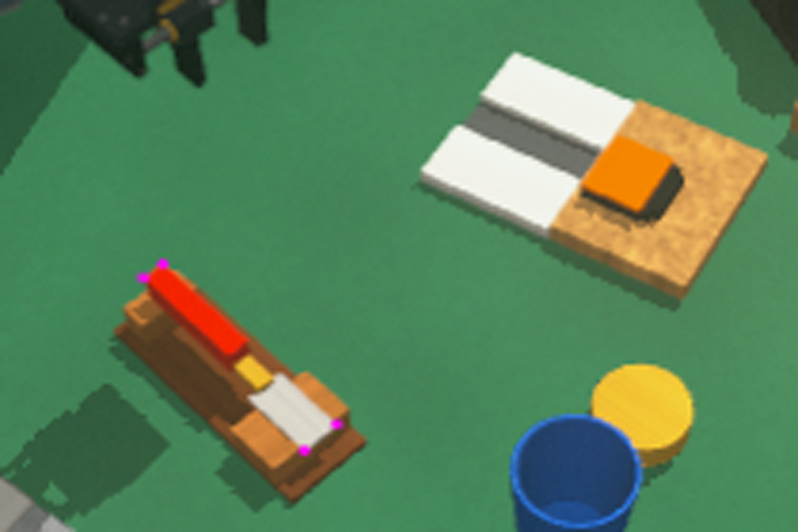

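The spatula lies where it started, with the magenta markers of its initial pose on its corners. The heel is flat on the pad, orange side up, about 35 mm beyond the step, and the cup and tin haven't moved. I hand in.

```bash
python3 -c "
from rig import robot
print(robot.hand_in())"
```

```text
the job is handed in; nothing more can be done
None
```

The heel piece is flipped and lies flat on the cork pad, orange side up, and the spatula is back on its rest. I handed the job in at about 23 s; `hand_in()` gives no verdict, so none of this is confirmed by the judge.

- **Slide:** I gripped the spatula at 50 N and slid the blade at 27° nose-down along the groove floor. The tip ended about 25 mm under the heel, with the piece flush against the step. The net upward force on the tool there was about 3.7 N.
- **Flip:** one 39° turn of the wrist in about 1 s, following through forwards, carried the piece over the step.
- **Last picture:** the heel's centre looks about 35 mm beyond the step. The spatula sits within a couple of mm of its starting pose. The cup and tin are unmoved; the other loose items were not in that crop.
- **Disagreement:** the blade touched the groove floor about 1.6 mm lower than even the deepest floor the task allows. I put that down to small grip and calibration errors and relied on the measured contact.
- **Not measured directly:** the contact forces the judge uses. The wrist readings I took, at the end of each move and while holding, stayed below about 5 N, with roughly 0.5 N of noise.

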